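# Push the block home and snap the toggle clamp shut

### The arm

A 6-joint arm with a two-finger parallel gripper is mounted at the origin on a cart in front of the work surface, level with it; the furniture and walls round the work are solid. World frame = base frame: x ahead of the robot, y to its left, z up, the work surface at z = 0. Lengths are in mm, angles in degrees, forces in N, time in s.
With the tool pointing down it reaches from about 325 to 900 mm from the base axis. Payload 6.1 kg.
Tool frame: the origin (TCP) lies on the centre line of the jaws, within the pads' length; the fingertips stand 11 mm ahead of it and the grasp point (between the pads) lies 8 mm behind it (arm.nose_length is the distance from the TCP to the fingertips, in mm); x points along the fingers, z is the direction in which the jaws open and shut, and the axes are right-handed (so a half turn about x gives the same grasp; the last joint's range is limited). The gripper opens to 85 mm and grips with 20 to 120 N. Pads are 22 mm wide; open, the fingers measure 114 mm over their backs; the gripper's body (76 mm by 85 mm) begins 54 mm behind the grasp point. The pads swing forward as they close: fully open they stand 13 mm farther back than shut.
Start: joints at [60.384, 12.628, 87.462, -0, 79.91, -7.225], TCP at [238.078, 577.871, 242.3] pointing down, gripper open.
Joint ranges: [-170.65, 170.65], [-52.31, 119.04], [5.05, 147.46], [-71.25, 251.25], [11.57, 151.72], [-153.62, 153.62]. Speed limits (degrees/s): [147.25, 147.25, 172.46, 180, 180, 180].

### API

Orientations are given as [roll, pitch, yaw] about the fixed x, y, z axes, in that order (R = Rz(yaw) Ry(pitch) Rx(roll)).
In Python, from station import arm gives the robot as it stands.
- The arm moves only by the tool carry_out, never from a script. Its argument "series" is text: rows parted by semicolons, each of 6 numbers parted by spaces: the shift along the tool's x, y, z in cm, then the turn, a rotation vector about the tool's x, y, z in degrees. In form: tx ty tz wx wy wz; .... A call has 1 to 5 rows; each row shifts and turns the pose as measured when the row begins, along the tool's axes as they then stand; what a row does not reach is not made up. A row lasts 1/10 s, in which the tool goes at most 50 mm and 8.59 degrees, less where a joint would pass 70% of its speed; a pose out of reach is approached as far as the arm can. A call with a gripper value outside its range is refused whole. "grip" is the opening, from 0 (shut) to 1 (fully open), set as the call begins (left out, the last holds). The fingers move at their own pace and stop on an object; the grip force is fixed at half the most. Time passes only in rows, so rows that do not move let the fingers close. It gives the time, the measured TCP pose, the force and the opening at its end, in the units of the state.
- arm.get_state(): the state, without advancing time (a new reading comes with each control period).
- arm.get_image(name): name is "side" or "top" or "wrist"; returns a dict with "img" (384x512x3 uint8, red, green, blue), "camera_matrix" (3x3 intrinsics, pixels), "R" (3x3) and "t" (3): a world point X has camera coordinates R X + t; the wrist camera has in their place "tool_from_camera" (4x4, takes a point from camera to tool coordinates, whose origin is the TCP and whose axes are the tool frame's). Camera axes: x right, y down, z forward; pixel columns grow to the right and rows downward; lengths in mm; the calibration is good to about 2 mm. A picture is of the moment at which its call begins: read the wrist's pose just before it. There is no depth.
- arm.sign_off(): hands the job in, once; it reports no verdict.
Trained networks look in a picture, given as the dict that the camera call returned (one of the last four; its "shot" number tells which), for a name from the list of things; names that differ only in an ending like _2 or _b are one class to them, and where a whole thing is asked for, a point or a joint stands for the part that bears it (a point fixed in the world has none). Each returns a list of dicts, best first, with "p" (0 to 1); they miss things now and then, are a little off and sometimes report something else, mostly with a low value. They report only what shows in the picture. A call takes as long as a camera call. They do not tell look-alikes from the thing itself.
- arm.recognise(picture, target): "xyz" ([x, y, z] in mm, in world coordinates, good to about 4 mm: the middle of the surface that is visible of it).
- arm.landmark_of(picture, target): "xyz" ([x, y, z] in mm, in world coordinates, good to about 4 mm: a listed point, or the origin of a listed thing).
The state is a dict: "clock": time; "joint_pos": joint angles; "joint_velocities": joint speeds; "effort": joint torques, N m; "ee_pos": TCP position; "orientation": TCP orientation; "force": force on the tool from outside, world axes, zero at the start; "torque": the same for the moment, N m; "opening": finger opening in mm.
Only numpy, scipy, OpenCV 4.12 (cv2) and the standard library are available. Lean on these libraries where they do the work, as an engineer would, in place of code of your own. Each camera call takes 0.05 s, during which the arm holds its last target.

### The job

Push the wooden block that lies between the guide rails of the clamping jig along the rails until it is fully home against the end stop; slide it, do not lift it. Then push the clamp's red lever over past its centre so that it snaps shut and the clamp pad holds the block. Leave the other things on the bench where they are.

Things in the scene. Friction and masses are not known exactly. Their poses are not given: they have to be found in the camera images.
- jig: Clamping jig fixed to the bench: aluminium plate 240 (x) x 110 (y) x 12 mm. Origin: centre of its underside, z up; x runs from the loading end (-x) to the toggle clamp (+x). Two steel guide rails along x, from x = -40 to +30 mm, stand 14 mm above the plate, 48 mm apart inside; at x < -40 mm the plate is open. An end stop 18 mm high above the plate closes the rails at x = +30 mm.
- clamp_pivot (a point): Clamp pivot, along the jig's y, at x = 70, y = 0, z = 52 mm in the jig's frame. The clamp's steel cheeks round it stand at x = 49 to 95 mm, 36 mm wide over all, up to 64 mm above the bench.
- stop_face (a point): Foot of the end stop's face in the middle between the rails, on the plate's upper face: x = 30, y = 0, z = 12 mm in the jig's frame. The block's leading end must come to rest here.
- wood_block: Reddish-brown wooden block, 45 (x) x 75 (y) x 22 mm, about 50 g, flat on the jig's plate, its y along the jig's x, leading end between the rails (1.5 mm play each side), trailing end sticking out at the loading end. Starts 25 to 50 mm short of the stop. Origin: centre of its underside; home: x = -7.5 mm in the jig's frame.
- toggle (a joint): Lever angle (rad) about the pivot: 0 open, leaning 40 deg from upright to the jig's +x; 1.047 shut, leaning 20 deg to -x. An over-centre spring snaps it to the nearer end; centre at 0.524 (lever 10 deg from upright to +x). Leaving open takes about 5 N at the grip, falling to none at the centre; beyond it the lever runs on by itself. On the block it rests at about 1.04.
- toggle_grip (a point): Centre of the round upper end of the lever's red grip, 85 mm from the pivot. The grip is 18 mm thick, 58 mm long, round-ended: its end lies 9 mm beyond this point. In the jig's frame, open: x = 125, z = 117 mm; shut: x = 41, z = 132 mm. Push it on its +x side, which is free, with the last 20 mm of the fingers.
- clamp_arm: Steel clamp arm geared to the lever, origin at the pivot. Upright, its top about 133 mm above the bench, when the lever is open; it swings down to the jig's -x as the lever goes over, until its black rubber pad (16 mm across, 70 mm from the pivot, at jig x = 0 when down) presses the block's top with a few N.
- spare_block: a second, shorter wooden packing block, 40x60x20 mm, a bystander; origin: centre of its underside.
- castor: swivel castor standing on its plate, 72x60x65 mm, a bystander; origin: centre of its underside.
- hex_bolt: hex bolt standing on its head, 16x19x61 mm, a bystander; origin: centre of its underside.
- grease_tin: small white tin with a blue lid, 68 mm across, 56 mm tall, a bystander; origin: centre of its underside.
- tape_measure: yellow tape measure standing up, 32x77x68 mm, a bystander; origin: centre of its underside.
- end_cap: black square tube end cap, 30x30x19 mm, a bystander; origin: centre of its underside.
There are look-alikes about, which are no part of the job. What is shaped like the wood_block but pink or purple is not meant.

How it is judged:
By the outcome, as a careful person would: the job done as asked, in the order asked, and still so for the second after the job is handed in, with the robot touching nothing.
It also fails if it takes over 45 s, if anything falls off the work surface, if the arm or the gripper's body presses on something with over 40 N, if the wrist force passes 120 N, or if a joint passes its speed limit or range.

## Working session

There is one attempt and no reset: what is moved stays moved. The work goes in short steps, Python scripts to look and compute and a tool call to move; the robot and the scene stay as the last step left them, time stands still between calls to the robot, and variables do not carry over. Pictures are saved under pics/ and viewed, and the job is handed in when it is done.

Besides the shell and the picture viewer there is one more tool, called after ">>>" as a command line: name --argument value ..., lists and objects as JSON in quotes. carry_out: Moves the arm, as the interface text tells. Its arguments: {"type":"object","properties":{"series":{"type":"string"},"grip":{"type":"number"}},"required":["series"]}

```bash
mkdir -p pics; ls; python3 - <<'E'
from station import arm
import cv2
print(arm.get_state())
for n in("side","top"):
    p=arm.get_image(n); cv2.imwrite(f"pics/{n}0.png",p["img"][...,::-1])
    for t in ("jig","clamp_pivot","stop_face","wood_block","toggle_grip","toggle","clamp_arm","spare_block","castor","hex_bolt","grease_tin","tape_measure","end_cap"):
        try: print(n,t,[(round(d["p"],2),[round(float(v)) for v in d["xyz"]]) for d in arm.landmark_of(p,t)][:4])
        except Exception as e: print(t,e)
E
```

```text
pics
{'clock': 0.0, 'joint_pos': array([ 6.03821757e+01,  1.26747204e+01,  8.75264462e+01,  3.41091434e-04,
        7.99069465e+01, -7.22576475e+00]), 'joint_velocities': array([-0.05389024, -0.03576861, -0.07213236,  0.05004206, -0.08102934,
       -0.0614074 ]), 'effort': array([-7.86129804e-04, -4.96914053e+01, -3.89384830e+01, -2.03300224e-04,
        1.15011298e-02,  1.43257557e-05]), 'ee_pos': array([237.81484038, 577.37153837, 241.19852997]), 'orientation': array([ 172.59632801,   89.89188633, -119.79579167]), 'force': array([0.76493021, 0.00299045, 0.1191399 ]), 'torque': array([ 0.00808462,  0.05140594, -0.0536342 ]), 'opening': 85.27339225770345}
side jig [(0.97, [607, -124, -4]), (0.63, [487, -104, 118])]
side clamp_pivot [(0.9, [537, -112, 53]), (0.41, [579, -117, 10])]
side stop_face [(0.62, [577, -120, 11])]
side wood_block [(0.74, [517, -280, 1]), (0.73, [660, -133, 14]), (0.7, [610, 41, -1]), (0.59, [473, 46, 0])]
side toggle_grip [(0.59, [484, -101, 118])]
toggle it knows: castor, clamp_arm, clamp_pivot, end_cap, grease_tin, hex_bolt, jig, spare_block, stop_face, tap
[... 474 characters left out ...]
 clamp_pivot [(0.87, [539, -106, 52])]
top stop_face [(0.49, [541, 238, 1])]
top wood_block [(0.78, [660, -134, 15]), (0.75, [516, -276, 2]), (0.62, [613, 42, -3]), (0.58, [471, 42, 0])]
top toggle_grip [(0.48, [488, -102, 119])]
toggle it knows: castor, clamp_arm, clamp_pivot, end_cap, grease_tin, hex_bolt, jig, spare_block, stop_face, tape_measure, toggle_grip, wood_block
top clamp_arm [(0.42, [543, -113, 48])]
top spare_block [(0.58, [748, -239, -3])]
top castor [(0.68, [746, 139, 2]), (0.6, [438, -352, -1])]
top hex_bolt [(0.49, [440, -352, 2])]
top grease_tin [(0.83, [498, -399, -1])]
top tape_measure [(0.62, [617, -426, -2]), (0.56, [539, -110, 50])]
top end_cap [(0.62, [537, 244, 3])]
```

View pics/side0.png

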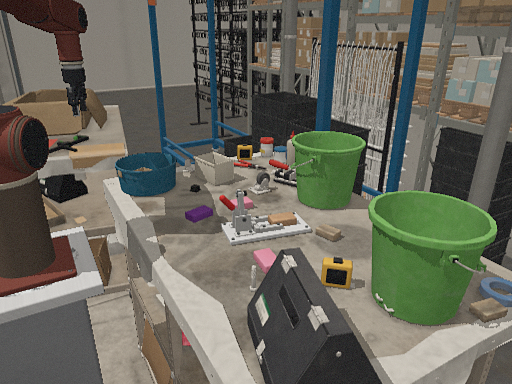

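View pics/top0.png

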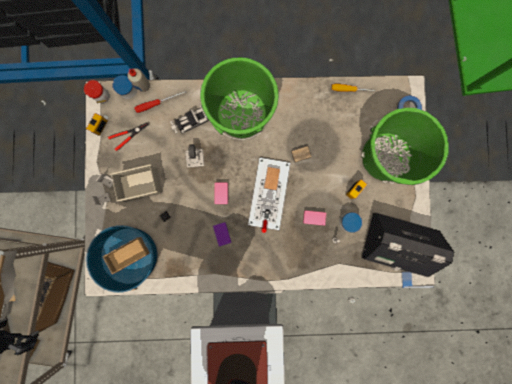

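```bash
cat > h.py <<'E'
from station import arm
import cv2, numpy as np
def proj(p,X):
    X=np.atleast_2d(X).astype(float); c=X@np.array(p["R"]).T+np.array(p["t"]); u=c@np.array(p["camera_matrix"]).T
    return u[:,:2]/u[:,2:]
def unproj(p,px,z):
    R=np.array(p["R"]);t=np.array(p["t"]);K=np.array(p["camera_matrix"])
    d=R.T@np.linalg.inv(K)@np.array([px[0],px[1],1.]); o=-R.T@t
    return o+d*(z-o[2])/d[2]
E
python3 - <<'E'
from h import *
s=arm.get_state()
from scipy.spatial.transform import Rotation as Ro
print(Ro.from_euler('xyz',s["orientation"],degrees=True).as_matrix().round(2))
p=arm.get_image("top"); q=arm.get_image("side")
print("cam",-np.array(p["R"]).T@p["t"],-np.array(q["R"]).T@q["t"])
c=p["img"][60:250,190:340]; cv2.imwrite("pics/tc.png",cv2.resize(c,None,fx=4,fy=3.1,interpolation=3)[...,::-1][:600])
c=p["img"][145:245,225:325]; cv2.imwrite("pics/tj.png",cv2.resize(c,None,fx=6,fy=6,interpolation=3)[...,::-1])
c=q["img"][180:255,200:325]; cv2.imwrite("pics/sj.png",cv2.resize(c,None,fx=6,fy=6,interpolation=3)[...,::-1])
for px in [(240,135),(277,100),(265,130)]: print(px,[unproj(p,px,z).round() for z in (0,150,250)])
E
```

```text
[[-0.   -0.92  0.38]
 [ 0.    0.38  0.92]
 [-1.    0.   -0.  ]]
cam [ 529.00368909  -77.06377985 1275.98582548] [  80.24989314 -975.61797783  552.86479274]
(240, 135) [array([816., -26.,   0.]), array([783., -32., 150.]), array([760., -36., 250.])]
(277, 100) [array([ 941., -161.,    0.]), array([ 892., -151.,  150.]), array([ 860., -145.,  250.])]
(265, 130) [array([ 833., -115.,    0.]), array([ 797., -111.,  150.]), array([ 773., -108.,  250.])]
```

View pics/tj.png

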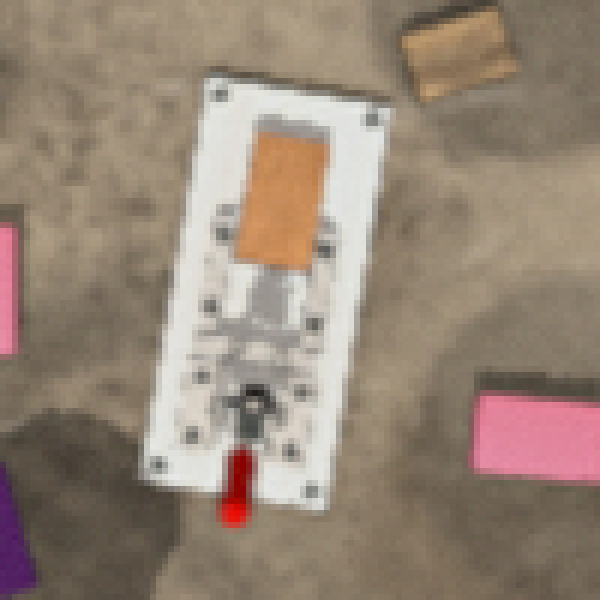

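View pics/sj.png

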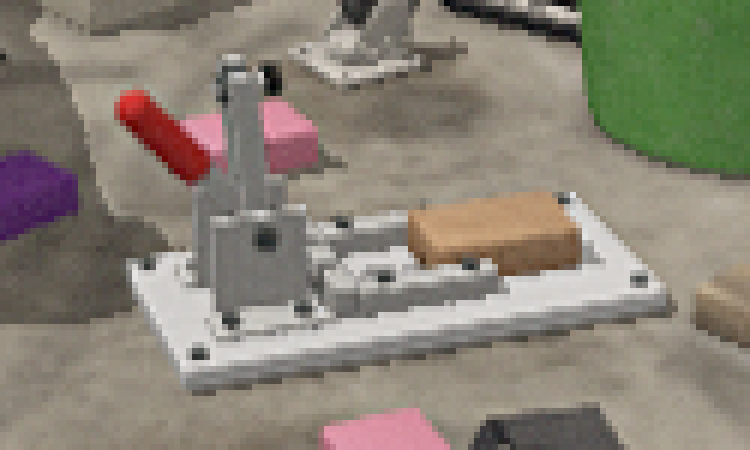

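The candidates in the top picture are: the brown block in the jig at (272,177), pink blocks at (221,193) and (315,217), a purple one at (222,234), the tan spare block at (301,153), and a wooden thing in the tub at (126,255). I choose the one at (272,177). The crop shows it reddish-brown, between the rails and short of the stop. The red grip end is at about (264,230).

```bash
python3 - <<'E'
from h import *
p=arm.get_image("top")
f=lambda a:(a[0]/6+225-.4,a[1]/6+145-.4)
C=[unproj(p,f(a),12) for a in [(207,74),(394,104),(327,510),(141,483)]]
for c in C: print(c.round(1))
c=np.mean(C,0); d=((C[2]+C[3])-(C[0]+C[1]))/2; print("centre",c.round(1),"len",np.linalg.norm(d[:2]),"yaw",np.degrees(np.arctan2(d[1],d[0])))
w=((C[1]+C[2])-(C[0]+C[3]))/2;print("w",np.linalg.norm(w[:2]),np.degrees(np.arctan2(w[1],w[0])))
B=[unproj(p,f(a),34) for a in [(257,133),(330,138),(310,271),(235,262)]]
yaw=np.arctan2(d[1],d[0]);R=np.array([[np.cos(yaw),np.sin(yaw)],[-np.sin(yaw),np.cos(yaw)]])
for b in B: print("block corner jig",(R@(b-c)[:2]).round(1))
g=unproj(p,f((234,512)),122);print("grip",(R@(g-c)[:2]).round(1))
E
```

```text
[734.4 -91.8  12. ]
[ 714.2 -200.9   12. ]
[ 478.3 -155.1   12. ]
[496.6 -47.8  12. ]
centre [ 605.9 -123.9   12. ] len 241.08957901854737 yaw 169.26076519212404
w 109.9462679815224 -100.07119505167917
block corner jig [-87.7 -21.2]
block corner jig [-91.7  20.7]
block corner jig [-14.1  21.6]
block corner jig [-12.2 -21.6]
grip [125.4  -1.5]
```

```bash
python3 - <<'E'
from h import *
p=arm.get_image("top"); q=arm.get_image("side")
for h in (100,130,160,190,220,250):
    c=unproj(p,(239.5,96.5),h); e=unproj(p,(278,98),h); print(h,c.round(),np.linalg.norm(c-e).round(),proj(q,c).round())
c=q["img"][115:245,180:380]; cv2.imwrite("pics/sb.png",cv2.resize(c,None,fx=4,fy=4,interpolation=3)[...,::-1])
E
```

```text
100 [923. -31. 100.] 127.0 [[331. 169.]]
130 [912. -32. 130.] 124.0 [[329. 161.]]
160 [902. -33. 160.] 121.0 [[328. 153.]]
190 [892. -34. 190.] 118.0 [[326. 145.]]
220 [882. -36. 220.] 114.0 [[325. 137.]]
250 [872. -37. 250.] 111.0 [[323. 128.]]
```

View pics/sb.png

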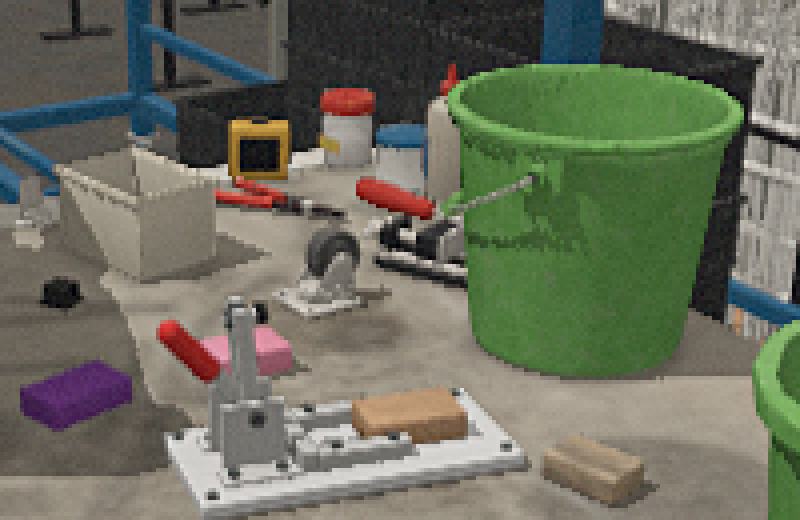

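>>> carry_out --series "-1.5 0 0 -6 0 0; -1.5 0 0 -6 0 0; 0 -3.4 -3.4 0 0 0; 0 -3.4 -3.4 0 0 0; 0 -3.4 -3.4 0 0 0" --grip 0

```text
clock: 2.05
ee_pos: [319.4, 460.9, 272.6]
orientation: [45.8, 89.9, 126.4]
force: [1.0, -0.2, 0.2]
opening: 12.5
```

>>> carry_out --series "0 -3.4 -3.4 0 0 0; 0 -3.4 -3.4 0 0 0; 0 -3.4 -3.4 0 0 0; 0 -3.4 -3.4 0 0 0; 0 -3.4 -3.4 0 0 0"

```text
clock: 2.55
ee_pos: [463.7, 258.0, 273.9]
orientation: [-33.8, 89.8, 47.0]
force: [0.3, 1.1, 0.1]
opening: -0.1
```

>>> carry_out --series "0 -3.4 -3.4 0 0 0; 0 -3.4 -3.4 0 0 0; 0 -3.4 -3.4 0 0 0; 0 -3.4 -3.4 0 0 0; 0 -3.4 -3.4 0 0 0"

```text
clock: 3.05
ee_pos: [608.8, 54.2, 275.4]
orientation: [-48.4, 89.6, 32.4]
force: [1.1, -0.3, 0.1]
opening: 0.2
```

>>> carry_out --series "0 -3.4 -3.4 0 0 0; 0 -3.4 -3.4 0 0 0; 0 -3 -3.4 0 0 0; 0 -2.5 -3.4 0 0 0; 0 0 0 0 0 0"

```text
clock: 3.55
ee_pos: [713.2, -113.0, 273.8]
orientation: [-59.6, 89.6, 20.8]
force: [-0.8, 0.9, -0.1]
opening: 0.3
```

```bash
cat >> h.py <<'E'
from scipy.spatial.transform import Rotation as Ro
J0=np.array([606,-123.5,0.]);YAW=169.4
def JR(): return Ro.from_euler('z',YAW,degrees=True).as_matrix()
def st():
    s=arm.get_state(); R=Ro.from_euler('xyz',s["orientation"],degrees=True).as_matrix()
    print("t",s["clock"],"jig TCP",(JR().T@(s["ee_pos"]-J0)).round(1),"force jig",(JR().T@s["force"]).round(1),"toolaxes in jig(cols)\n",(JR().T@R).round(3), "open",s["opening"])
    return s,R
def wrist():
    s,R=st(); p=arm.get_image("wrist"); T=np.array(p["tool_from_camera"])
    Rc=(R@T[:3,:3]); tc=R@T[:3,3]+s["ee_pos"]
    p2=dict(p); p2["R"]=Rc.T; p2["t"]=-Rc.T@tc
    return p,p2
E
python3 - <<'E'
from h import *
p,p2=wrist(); cv2.imwrite("pics/w1.png",p["img"][...,::-1])
for t in ("jig","clamp_pivot","stop_face","wood_block","toggle_grip"):
    print(t,[(round(d["p"],2),(JR().T@(np.array(d["xyz"])-J0)).round(1)) for d in arm.landmark_of(p,t)][:3])
E
```

```text
t 3.55 jig TCP [-103.5  -30.1  273.8] force jig [ 0.9 -0.7 -0.1] toolaxes in jig(cols)
 [[-0.007  1.     0.018]
 [-0.004  0.018 -1.   ]
 [-1.    -0.007  0.004]] open 0.34780333754912457
jig [(0.8, array([ 0.3,  0.1, -4.8]))]
clamp_pivot [(0.98, array([68.5, -0.9, 52.4]))]
stop_face [(0.87, array([32.8, -1.6, 12.3]))]
wood_block [(0.8, array([ 60.8, 172.1,  -2.4])), (0.75, array([-53.5,  -1.5,  10.4])), (0.72, array([  23.5, -163.5,    5.5]))]
toggle_grip []
```

View pics/w1.png

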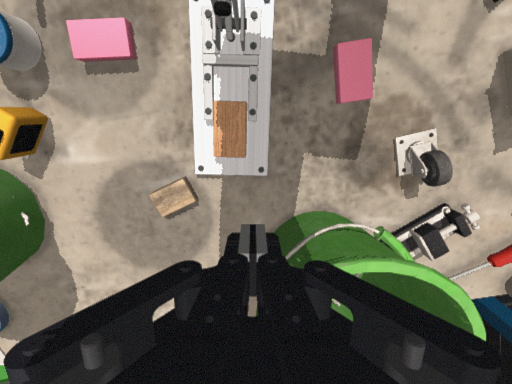

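```bash
python3 - <<'E'
from h import *
p,p2=wrist(); q=arm.get_image("side")
def P(p): return np.array(p["camera_matrix"])@np.c_[np.array(p["R"]),np.array(p["t"])]
X=cv2.triangulatePoints(P(p2),P(q),np.array([[288.],[262.]]),np.array([[291.5],[167.5]]))[:,0];X=X[:3]/X[3]
print("handle",X.round(),(JR().T@(X-J0)).round(),proj(p2,X),proj(q,X))
for h in (100,150,200):
  for px in [(288,262),(325,230)]: print(h,px,(JR().T@(unproj(p2,px,h)-J0)).round())
print(proj(p2,[JR()@np.array(c)+J0 for c in [(-120,-55,12),(-120,55,12)]]).round(1))
for px in[(214,157),(246,157),(215,101),(246,101)]: print((JR().T@(unproj(p2,px,34)-J0)).round(1))
q=p["img"][0:270,150:420]; cv2.imwrite("pics/w1c.png",cv2.resize(q,None,fx=2.2,fy=2.2,interpolation=3)[...,::-1])
E
```

```text
t 3.85 jig TCP [-100.8  -37.2  275.9] force jig [ 0.2 -0.6  0.1] toolaxes in jig(cols)
 [[-0.007  1.     0.025]
 [-0.006  0.025 -1.   ]
 [-1.    -0.008  0.006]] open 0.29411432110179875
handle [757. -65. 156.] [-138.  -85.  156.] [[298.66795414 224.93814319]] [[297.32632333 164.66320655]]
100 (288, 262) [-213.  -86.  100.]
100 (325, 230) [-167. -130.  100.]
150 (288, 262) [-184.  -78.  150.]
150 (325, 230) [-145. -114.  150.]
200 (288, 262) [-154.  -69.  200.]
200 (325, 230) [-123.  -98.  200.]
[[263.4 176. ]
 [190.6 174.3]]
[-89.5  16.3  34. ]
[-88.4 -28.4  34. ]
[-15.1  13.9  34. ]
[-14.1 -27.1  34. ]
```

View pics/w1c.png

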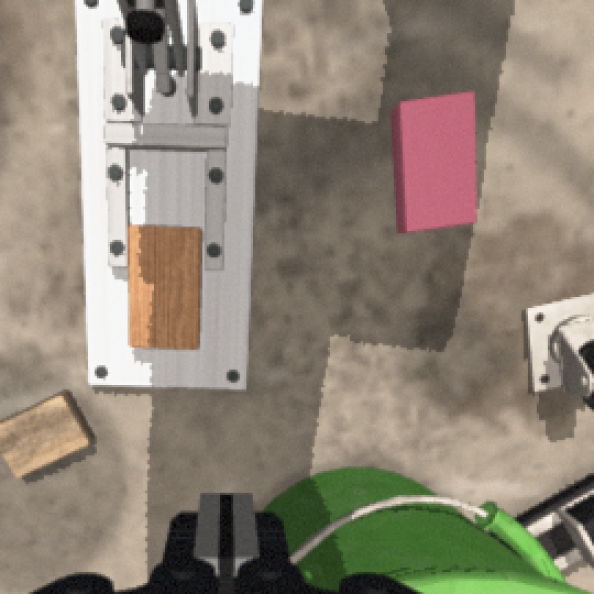

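>>> carry_out --series "0 -0.4 -1.2 1.4 0 -4; 0 -0.4 -1.2 0 0 -4; 0 -0.3 -1.3 0 0 -4; 0 0 0 0 0 0; 0 0 0 0 0 0"

```text
clock: 4.45
ee_pos: [716.3, -138.8, 278.7]
orientation: [-88.2, 77.1, -8.4]
force: [-0.9, -0.2, -0.8]
opening: -0.0
```

```bash
python3 - <<'E'
from h import *
print(arm.nose_length)
p,p2=wrist(); cv2.imwrite("pics/w2.png",p["img"][...,::-1])
for t in ("jig","clamp_pivot","stop_face","wood_block"):
    print(t,[(round(d["p"],2),(JR().T@(np.array(d["xyz"])-J0)).round(1)) for d in arm.landmark_of(p,t)][:3])
print(proj(p2,[JR()@np.array(c)+J0 for c in [(-120,-55,12),(-120,55,12)]]).round(1))
E
```

```text
11.0
t 4.45 jig TCP [-111.2   -5.2  278.7] force jig [ 0.9  0.3 -0.8] toolaxes in jig(cols)
 [[-0.223  0.975  0.007]
 [-0.009  0.005 -1.   ]
 [-0.975 -0.223  0.007]] open -0.0016766513209314797
jig [(0.77, array([ 2.2,  0.3, -4.5]))]
clamp_pivot []
stop_face [(0.71, array([31.7,  0. , 12.9]))]
wood_block [(0.65, array([  24.1, -167.2,    4.1])), (0.6, array([-53.2,  -1.5,   8.3]))]
[[286.3 129.9]
 [209.7 129.6]]
```

View pics/w2.png

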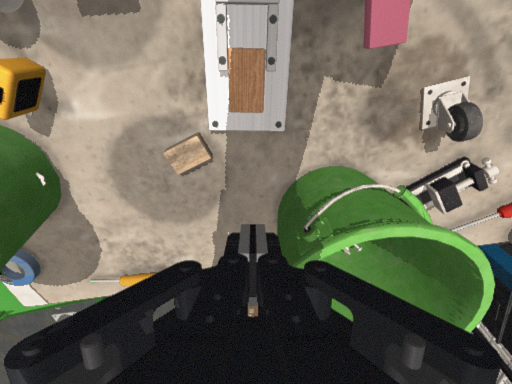

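>>> carry_out --series "3.9 0.9 -0.1 0 0 0; 3.9 0.9 -0.1 0 0 0; 3.9 0.9 -0.1 0 0 0; 3.9 0.9 -0.1 0 0 0; 3.9 0.9 -0.1 0 0 0"

```text
clock: 5.2
ee_pos: [726.0, -143.5, 83.5]
orientation: [-88.9, 76.0, -9.0]
force: [1.5, -0.1, -0.7]
opening: -0.3
```

```bash
python3 - <<'E'
from h import *
st()
E
```

```text
t 5.2 jig TCP [-121.6   -2.4   83.5] force jig [-1.5 -0.2 -0.7] toolaxes in jig(cols)
 [[-0.241  0.97   0.01 ]
 [-0.007  0.009 -1.   ]
 [-0.97  -0.241  0.005]] open -0.2523478947643683
```

>>> carry_out --series "2 0.9 -0.1 0 0 0; 2 0.9 -0.1 0 0 0; 0.6 0.3 0 0 0 0; 0 0 0 0 0 0"

```text
clock: 5.6
ee_pos: [712.1, -141.3, 24.2]
orientation: [-88.5, 76.9, -8.4]
force: [-5.6, 0.2, 12.2]
opening: 0.1
```

```bash
python3 - <<'E'
from h import *
st()
p=arm.get_image("side"); c=p["img"][130:250,200:350]; cv2.imwrite("pics/s2.png",cv2.resize(c,None,fx=5,fy=5,interpolation=3)[...,::-1])
E
```

```text
t 5.6 jig TCP [-107.6   -2.    24.2] force jig [ 5.5  0.9 12.2] toolaxes in jig(cols)
 [[-0.227  0.974  0.012]
 [-0.009  0.01  -1.   ]
 [-0.974 -0.227  0.006]] open 0.14126926513000063
```

View pics/s2.png

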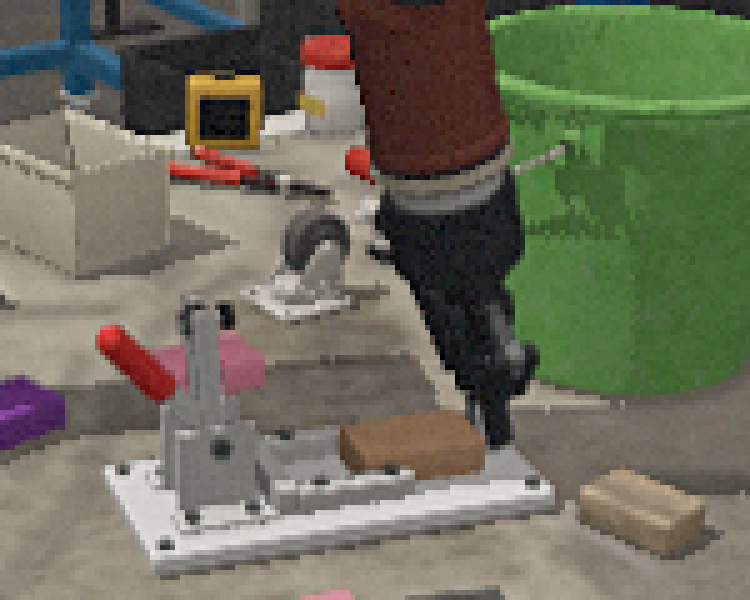

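>>> carry_out --series "-0.6 0 -0.2 0 0 0; 0 0 0 0 0 0; 0 0 0 0 0 0"

```text
clock: 5.95
ee_pos: [712.5, -143.2, 32.8]
orientation: [-88.5, 76.7, -8.5]
force: [-0.5, 0.0, -0.2]
opening: -0.1
```

```bash
python3 - <<'E'
from h import *
st()
E
```

```text
t 5.95 jig TCP [-108.3   -0.2   32.8] force jig [ 0.5  0.1 -0.2] toolaxes in jig(cols)
 [[-0.23   0.973  0.012]
 [-0.008  0.01  -1.   ]
 [-0.973 -0.23   0.006]] open -0.05523083479853536
```

>>> carry_out --series "-0.1 0.8 0 0 0 0; -0.2 0.8 0 0 0 0; -0.2 0.8 0 0 0 0; -0.2 0.8 0 0 0 0; 0 0 0 0 0 0"

```text
clock: 6.45
ee_pos: [678.0, -137.0, 33.0]
orientation: [-88.6, 76.6, -8.5]
force: [-0.4, 0.1, 0.6]
opening: 0.0
```

```bash
python3 - <<'E'
from h import *
st()
E
```

```text
t 6.45 jig TCP [-73.3   0.   33. ] force jig [ 0.5 -0.1  0.6] toolaxes in jig(cols)
 [[-0.231  0.973  0.012]
 [-0.008  0.011 -1.   ]
 [-0.973 -0.231  0.006]] open 0.024263882868212936
```

>>> carry_out --series "-0.2 0.6 0 0 0 0; -0.1 0.5 0 0 0 0; -0.1 0.4 0 0 0 0; 0 0 0 0 0 0"

```text
clock: 6.85
ee_pos: [662.8, -134.8, 34.7]
orientation: [-88.8, 76.4, -8.8]
force: [1.8, -0.8, -0.1]
opening: -0.2
```

```bash
python3 - <<'E'
from h import *
st()
p=arm.get_image("side"); c=p["img"][170:260,200:325]; cv2.imwrite("pics/s3.png",cv2.resize(c,None,fx=6,fy=6,interpolation=3)[...,::-1])
E
```

```text
t 6.85 jig TCP [-57.9   0.7  34.7] force jig [-1.9  0.4 -0.1] toolaxes in jig(cols)
 [[-0.236  0.972  0.012]
 [-0.008  0.01  -1.   ]
 [-0.972 -0.236  0.005]] open -0.1564425178911767
```

View pics/s3.png

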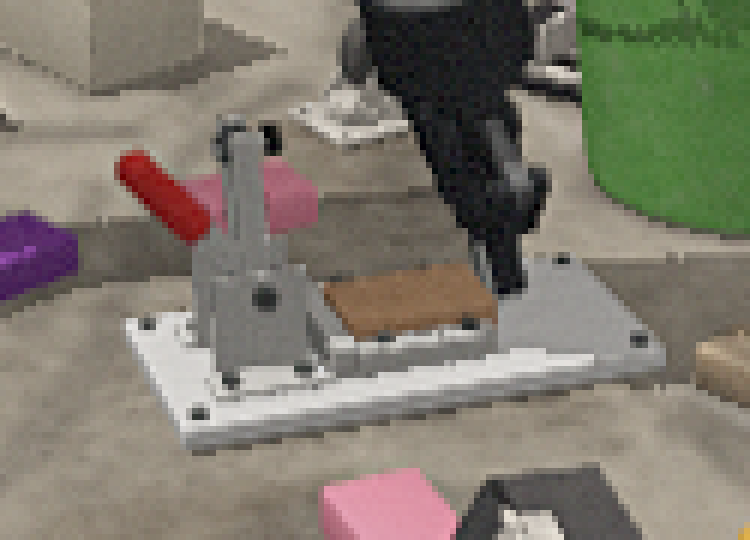

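>>> carry_out --series "0.1 0.3 0 0 0 0; 0 0.2 0 0 0 0; 0 0.2 0 0 0 0"

```text
clock: 7.2
ee_pos: [662.5, -134.9, 35.9]
orientation: [-89.0, 75.6, -9.0]
force: [5.6, -1.1, -0.1]
opening: 0.0
```

```bash
python3 - <<'E'
from h import *
st()
E
```

```text
t 7.2 jig TCP [-57.6   0.8  35.9] force jig [-5.8  0.  -0.1] toolaxes in jig(cols)
 [[-0.249  0.968  0.011]
 [-0.007  0.009 -1.   ]
 [-0.968 -0.249  0.004]] open 0.04271561987094564
```

>>> carry_out --series "0.1 0.6 0 0 0 0; 0.2 0.9 0 0 0 0; 0.2 0.9 0 0 0 0"

```text
clock: 7.5
ee_pos: [661.7, -135.0, 38.8]
orientation: [-89.6, 72.8, -9.7]
force: [21.9, 1.6, -0.7]
opening: 0.3
```

```bash
python3 - <<'E'
from h import *
st()
p=arm.get_image("top"); c=p["img"][145:245,225:325]; cv2.imwrite("pics/t3.png",cv2.resize(c,None,fx=6,fy=6,interpolation=3)[...,::-1])
p,p2=wrist(); cv2.imwrite("pics/w3.png",p["img"][...,::-1])
E
```

```text
t 7.5 jig TCP [-56.9   1.1  38.8] force jig [-21.2  -5.6  -0.7] toolaxes in jig(cols)
 [[-0.296  0.955  0.008]
 [-0.004  0.007 -1.   ]
 [-0.955 -0.296  0.002]] open 0.2873966028183423
t 7.55 jig TCP [-56.8   1.1  38.9] force jig [-21.7  -4.9  -1.1] toolaxes in jig(cols)
 [[-0.297  0.955  0.008]
 [-0.004  0.007 -1.   ]
 [-0.955 -0.297  0.002]] open 0.13667520217864954
```

View pics/w3.png

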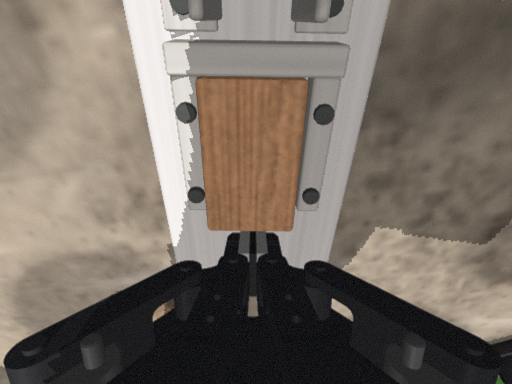

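>>> carry_out --series "0 -1 0 0 0 0; -1.5 -1 0 0 0 0; -4 -1.2 0 0 0 5; -4 -1 0 0 0 5; -4.5 -0.8 0 0 0 5"

```text
clock: 8.1
ee_pos: [670.2, -134.7, 179.8]
orientation: [-43.1, 89.5, 36.8]
force: [0.7, -0.4, -0.2]
opening: 0.2
```

```bash
python3 - <<'E'
from h import *
st()
E
```

```text
t 8.1 jig TCP [-65.1  -0.8 179.8] force jig [-0.7  0.3 -0.2] toolaxes in jig(cols)
 [[-0.005  1.     0.008]
 [-0.006  0.008 -1.   ]
 [-1.    -0.005  0.006]] open 0.2313756917981092
```

>>> carry_out --series "-4 0 0 0 0 0; -3 1 0 0 0 0; 0 4.5 0 0 0 0; 0 4.5 0 0 0 0; 0 4.5 0 0 0 0"

```text
clock: 8.6
ee_pos: [530.3, -110.8, 258.0]
orientation: [-71.6, 89.3, 8.3]
force: [-1.3, 0.5, 0.7]
opening: -0.1
```

>>> carry_out --series "0 4.5 0 0 0 0; 0 4 0 0 0 0; 0 0 0 0 0 0; 0 0 0 0 0 0"

```text
clock: 9.0
ee_pos: [436.4, -92.8, 254.0]
orientation: [-41.2, 89.6, 38.8]
force: [0.6, -0.1, 0.5]
opening: -0.1
```

```bash
python3 - <<'E'
from h import *
st()
p=arm.get_image("top"); c=p["img"][145:245,225:325]; cv2.imwrite("pics/t4.png",cv2.resize(c,None,fx=6,fy=6,interpolation=3)[...,::-1])
p=arm.get_image("side"); c=p["img"][130:255,190:325]; cv2.imwrite("pics/s4.png",cv2.resize(c,None,fx=4.7,fy=4.7,interpolation=3)[...,::-1])
E
```

```text
t 9.0 jig TCP [172.4   1.  254. ] force jig [-0.6  0.   0.5] toolaxes in jig(cols)
 [[-0.004  1.     0.009]
 [-0.005  0.009 -1.   ]
 [-1.    -0.005  0.005]] open -0.0997517841853676
```

View pics/s4.png

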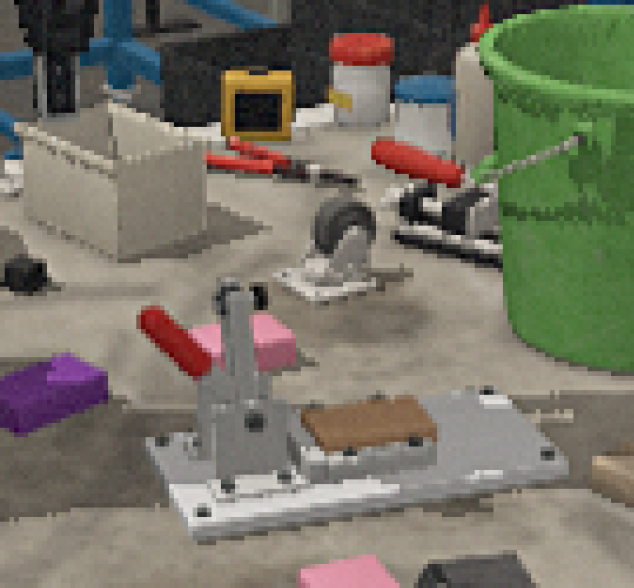

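The block is still flat and home against the stop, at about crop (370,425). The lever is open, with its grip end at (152,318). Next I lower the fingers beside the lever's free side.

>>> carry_out --series "4 0 0 0 0 0; 4 0 0 0 0 0; 3.5 0 0 0 0 0; 1.5 0 0 0 0 0; 0 0 0 0 0 0"

```text
clock: 9.6
ee_pos: [444.6, -94.5, 121.4]
orientation: [-60.4, 89.5, 19.5]
force: [-0.5, -0.6, -0.6]
opening: -0.2
```

```bash
python3 - <<'E'
from h import *
st()
p=arm.get_image("side"); c=p["img"][130:255,190:325]; cv2.imwrite("pics/s5.png",cv2.resize(c,None,fx=4.7,fy=4.7,interpolation=3)[...,::-1])
E
```

```text
t 9.6 jig TCP [164.    1.2 121.4] force jig [ 0.4  0.7 -0.6] toolaxes in jig(cols)
 [[-0.008  1.     0.01 ]
 [-0.005  0.01  -1.   ]
 [-1.    -0.008  0.005]] open -0.21579922153917777
```

View pics/s5.png

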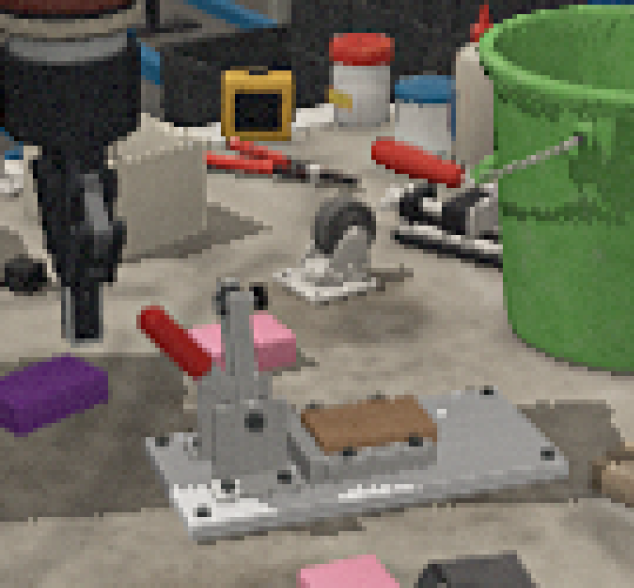

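>>> carry_out --series "0 -1.2 0 0 0 0; 0 -1.2 0 0 0 0; -0.1 -1 0 0 0 0; -0.2 -1 0 0 0 0; -0.2 -1 0 0 0 0"

```text
clock: 10.15
ee_pos: [497.1, -103.9, 131.5]
orientation: [53.5, 89.5, 133.6]
force: [-4.3, 1.2, 3.7]
opening: -0.2
```

```bash
python3 - <<'E'
from h import *
st()
p=arm.get_image("side"); c=p["img"][130:255,190:325]; cv2.imwrite("pics/s6.png",cv2.resize(c,None,fx=4.7,fy=4.7,interpolation=3)[...,::-1])
E
```

```text
t 10.15 jig TCP [110.6   0.8 131.5] force jig [ 4.5 -0.4  3.7] toolaxes in jig(cols)
 [[ 0.006  1.     0.012]
 [-0.005  0.012 -1.   ]
 [-1.     0.006  0.005]] open -0.21252005865078297
```

View pics/s6.png

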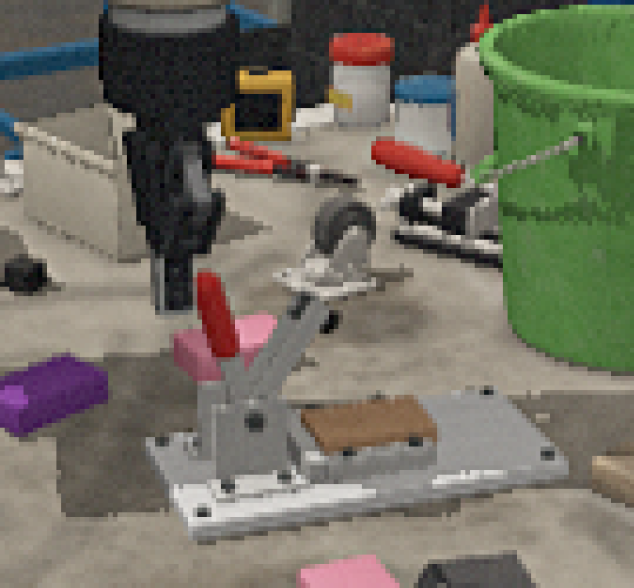

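>>> carry_out --series "0 -0.8 0 0 0 0; 0 -0.8 0 0 0 0; 0 -0.8 0 0 0 0; 0 0 0 0 0 0"

```text
clock: 10.6
ee_pos: [528.2, -110.0, 135.6]
orientation: [-50.8, 89.7, 29.2]
force: [0.3, -0.2, -0.1]
opening: 0.2
```

```bash
python3 - <<'E'
from h import *
st()
p=arm.get_image("side"); c=p["img"][130:255,190:325]; cv2.imwrite("pics/s7.png",cv2.resize(c,None,fx=4.7,fy=4.7,interpolation=3)[...,::-1])
E
```

```text
t 10.6 jig TCP [ 79.    1.1 135.6] force jig [-0.3  0.2 -0.1] toolaxes in jig(cols)
 [[-0.004  1.     0.012]
 [-0.003  0.012 -1.   ]
 [-1.    -0.004  0.003]] open 0.16883975797641018
```

View pics/s7.png

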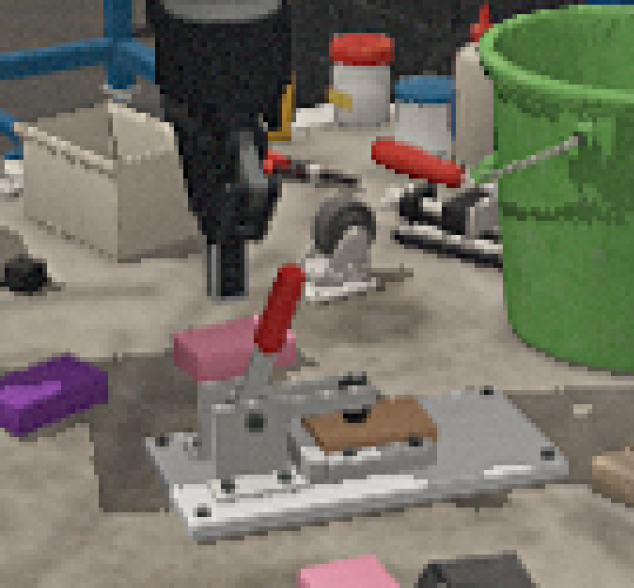

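The lever has snapped shut: the grip end is at about (290,275) and the pad is down on the block at (355,410). I now back away and rise.

>>> carry_out --series "0 2.5 0 0 0 0; -2 3 0 0 0 0; -4 1 0 0 0 0; -4 0 0 0 0 0; 0 0 0 0 0 0"

```text
clock: 11.15
ee_pos: [458.3, -97.6, 235.0]
orientation: [38.8, 89.6, 118.9]
force: [0.4, -0.3, 0.4]
opening: -0.3
```

```bash
python3 - <<'E'
from h import *
st()
p=arm.get_image("top"); cv2.imwrite("pics/t8.png",cv2.resize(p["img"][60:260,180:380],None,fx=3,fy=3,interpolation=3)[...,::-1])
q=arm.get_image("side"); c=q["img"][170:255,200:325]; cv2.imwrite("pics/s8.png",cv2.resize(c,None,fx=6,fy=6,interpolation=3)[...,::-1])
for pic in(p,q):
  for t in ("toggle_grip","wood_block","clamp_pivot"):
    print(t,[(round(d["p"],2),(JR().T@(np.array(d["xyz"])-J0)).round(1)) for d in arm.landmark_of(pic,t)][:4])
E
```

```text
t 11.15 jig TCP [150.    1.7 235. ] force jig [-0.4  0.2  0.4] toolaxes in jig(cols)
 [[ 0.004  1.     0.012]
 [-0.005  0.012 -1.   ]
 [-1.     0.004  0.005]] open -0.29978373710568856
toggle_grip [(0.48, array([ 34.4,   2. , 132.8]))]
wood_block [(0.82, array([  24.5, -163.4,   -6.5])), (0.62, array([-11.5,  -0.7,  15. ])), (0.62, array([ 58.6, 168.7,   0.5])), (0.62, array([ 1.636e+02, -1.359e+02,  1.000e-01]))]
clamp_pivot [(0.71, array([65.9, -2.6, 52.7]))]
toggle_grip [(0.68, array([ 35.3,   2.4, 130.9]))]
wood_block [(0.68, array([ 56.4, 167.4,   4. ])), (0.64, array([  27.7, -165.1,   -1. ])), (0.63, array([ 160.5, -142. ,   -2.5])), (0.47, array([-12.2,   2.1,  12.9]))]
clamp_pivot [(0.9, array([67.3,  6.3, 54.5]))]
```

View pics/s8.png

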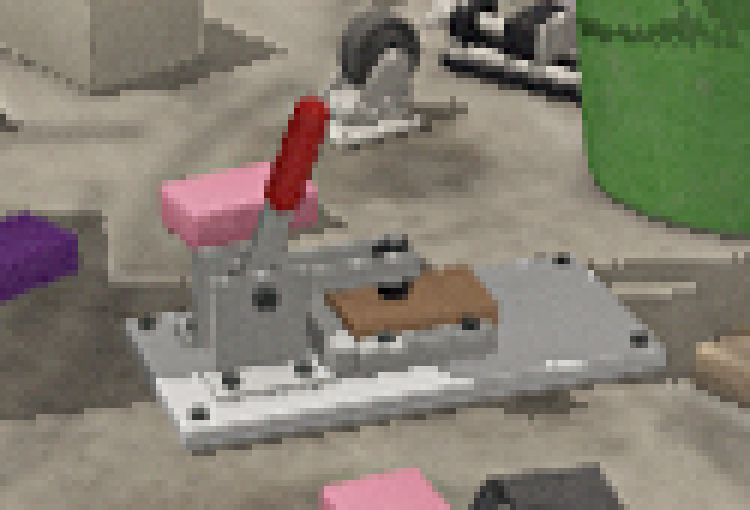

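View pics/t8.png

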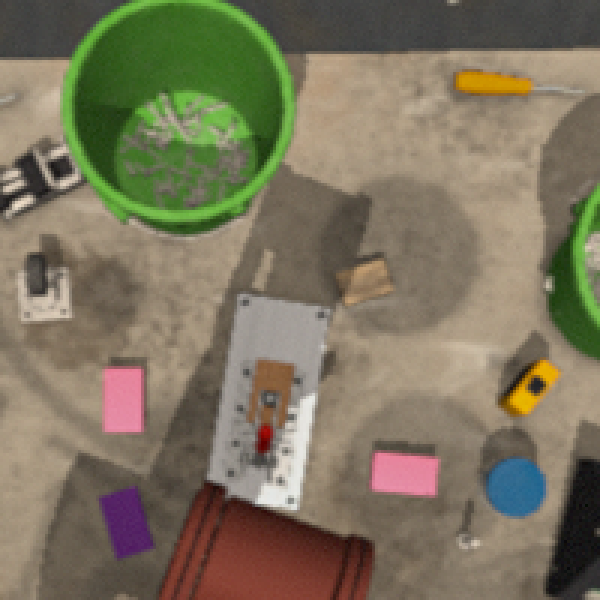

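```bash
python3 - <<'E'
from h import *
p=arm.get_image("top"); c=p["img"][165:225,245:305]; cv2.imwrite("pics/t9.png",cv2.resize(c,None,fx=10,fy=10,interpolation=3)[...,::-1])
for n,X in (("stop",[(30,-22,30),(30,22,30)]),("rail end",[(-40,-24,26),(-40,24,26)]),("block home trail",[(-45,-22.5,34),(-45,22.5,34)]),("lead",[(30,-22.5,34),(30,22.5,34)]),("plate end",[(-120,-55,12),(-120,55,12)])):
    print(n,((proj(p,[JR()@np.array(x)+J0 for x in X])-[245,165]+.45)*10).round())
E
```

```text
stop [[170. 358.]
 [296. 379.]]
rail end [[197. 159.]
 [333. 181.]]
block home trail [[204. 143.]
 [333. 164.]]
lead [[169. 358.]
 [298. 379.]]
plate end [[145. -75.]
 [454. -25.]]
```

View pics/t9.png

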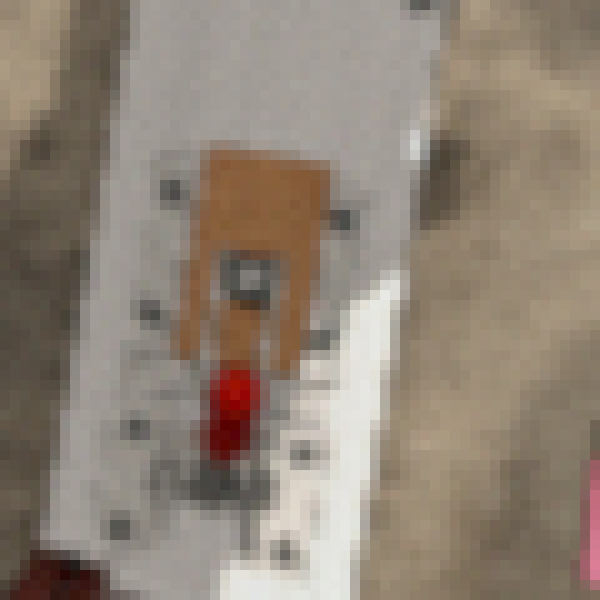

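```bash
python3 - <<'E'
from station import arm
print(arm.sign_off())
E
```

```text
the job is handed in; nothing more can be done
None
```

The block is home against the end stop, the clamp is shut on it, and the job was handed in at about 11 s on the robot's clock.

- **Block:** I slid the reddish-brown block along the rails with closed fingers until it stalled at the stop, then pressed with about 22 N to make sure. In the last top picture its trailing edge lies within about half a pixel (2 mm) of the computed home line.
- **Clamp:** I pushed the lever over on its free side until it snapped shut. The side picture shows the pad down on the block, and the arm is clear with no force on it.
- **Bystanders:** The other things looked undisturbed in the top and side pictures. I did not measure each one.

**Checks that disagreed or went wrong:**
- The network put the block 4 to 5 mm short of home. It was off by 3 to 4 mm the same way on the fixed pivot, so I trusted the picture and the force stall.
- The fingertips touched the bare jig plate once while lowering, with about 12 N.

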